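# Raise the hood sash to its working mark and slide the specimen cup in

### The job

Get the specimen into the extraction hood: with the fingertips push the sliding window up from beneath its lip until the lip is level with the pointer clipped to the left side frame, and let it stand there. Then gently push the specimen cup along the desk, upright and without picking it up, under the raised window until it is wholly behind the window, and come away; leave the thermometer, the swab packet and the wash bottle where they are.

Things in the scene. Friction and masses are not known exactly. Their poses are not given: they have to be found in the camera images.
- hood: Bench-top extraction hood fixed on the desk, clear walls, no floor; 440 wide, 560 high, 260 mm deep. Origin on the desk under the middle of the window pane; x level into the hood, y left, z up. Free width between side frames: y = -190 to 190 mm. Inside: x = 0 (pane) to 250 mm. Two amber bottles stand fixed at x = 180 to 225, y = 85 to 170. Counterweight channel outside, right: y = -220 to -260.
- sash_lip (a point): Centre of the rounded front edge (radius 5 mm) of the lip, at mid-length: a level aluminium ledge along the window's bottom, 340 mm long in y, sticking out 43 mm from the pane to the robot, 10 mm thick; this point is at x = -38 mm in the hood. Underside 5 mm below it; the space beneath is open back to the pane. Shut, the point is 65 mm above the desk, 60 mm free beneath.
- sash (a joint): Height of the window above its closed stop, m: 0 shut to 0.215 fully up, straight along z; it starts within 0.03 of shut. The 0.6 kg window hangs on an equal counterweight that sinks in the channel as it rises, so it stays where it is left; a push has to overcome only 2 to 3 N of guide friction, up or down.
- pointer: Working-height mark: a black clip, 20 mm high, on the left side frame, with an 18 mm cone that points right, towards the lip's left end. Origin at the cone's point, x = -20, y = 172 mm in the hood, axes as the hood's; it sits 190 to 250 mm above the desk, another height each time. The lip is level with it when sash_lip has the same z.
- specimen_cup: Loose screw-cap specimen cup, 62 mm in diameter, 69 mm high, 24 to 60 g, upright on the desk with its centre about 110 to 150 mm before the window pane and 45 to 85 mm left or right of its middle. Radius 29 mm up to 56 mm height, the lid above 31 mm. Origin at the centre of its underside, z up. It slides readily; pushed higher than 40 mm it may tip.
- thermometer: Loose white digital thermometer, 140 x 18 x 11 mm, lying on the desk to the right of the work; origin at the centre of its underside. To be left alone.
- swab_pack: Loose flat swab packet, 51 x 51 x 9 mm, lying on the desk before the window, on the other side of its middle from the cup; origin at the centre of its underside. To be left alone.
- wash_bottle: Loose white wash bottle with a bent spout, 103 x 64 x 223 mm, standing beside the hood's right front corner; origin at the centre of its underside. To be left alone.

How it is judged (in metres and radians):
On the way, in this order (a step that is already met when the one before it is completed fails the run):
1. the fingers push the window up by its lip (contact force between the fingers and sash above 0.5 N and value of joint sash above 0.06 m and velocity of joint sash above 0.005 m/s), for 0.1 s.
2. the window stands let go with its lip level with the pointer (z of sash_lip in the frame of pointer between -0.01 and 0.01 m and velocity of joint sash between -0.01 and 0.01 m/s and contact force between each of the arm, the fingers and sash below 0.1 N), for 0.3 s.
3. the cup is wholly behind the window, under its raised lip (z of sash_lip in the frame of pointer between -0.01 and 0.01 m and x of specimen_cup in the frame of hood between 0.037 and 0.2 m and y of specimen_cup in the frame of hood between -0.17 and 0.17 m and height (world z) of specimen_cup below 0.008 m and angle between specimen_cup's own z axis and vertical below 0.1 rad), for 0.2 s.
At the end, for the whole second after the job is handed in: The lip is within 10 mm of the pointer's height and the window at rest; the cup stands upright at rest on the desk inside the hood, wholly behind the window pane (its centre 37 to 200 mm behind it and within 170 mm of the middle) (all of step 3 and velocity of joint sash between -0.01 and 0.01 m/s and linear speed of specimen_cup below 0.02 m/s); the robot touches nothing.
It fails at once if the cup is lifted off the desk (height (world z) of specimen_cup above 0.015 m).
It fails at once if the cup is tipped (angle between specimen_cup's own z axis and vertical above 0.35 rad).
It fails at once if the cup is squeezed or struck hard (contact force between the fingers and specimen_cup above 10 N).
It fails at once if the thermometer, the swab packet or the wash bottle is displaced by more than 20 mm (distance of any of thermometer, swab_pack, wash_bottle from where it was at the start of the episode above 0.02 m).
It also fails if it takes over 66 s, if anything falls off the work surface, if the arm or the gripper's body presses on something with over 40 N, if the wrist force passes 120 N, or if a joint passes its speed limit or range.

### The arm

A 6-joint arm with a two-finger parallel gripper is mounted at the origin on a cart in front of the work surface, level with it; the furniture and walls round the work are solid. World frame = base frame: x ahead of the robot, y to its left, z up, the work surface at z = 0. Lengths are in m, angles in degrees, forces in N, time in s.
With the tool pointing down it reaches from about 0.35 to 0.875 m from the base axis. Payload 4.2 kg.
Tool frame: the origin (TCP) lies midway between the tips of the shut fingers; the grasp point (between the pads) lies 19 mm behind it; z points along the fingers, y is the line along which they close (so a half turn about z gives the same grasp; the last joint's range is limited). The gripper opens to 87 mm and grips with 3 to 60 N. Pads are 19 mm wide; open, the fingers measure 117 mm over their backs; the gripper's body (75 mm by 190 mm) begins 51 mm behind the grasp point.
Start: joints at [-50.157, 22.042, 0.453, 0, -68.411, -14.817], TCP at [0.264, -0.566, 0.223] pointing down, gripper open.
Joint ranges: [-179.83, 179.83], [-69.29, 118.12], [-61.27, 80.66], [-181.25, 117.63], [-171.15, -9.14], [-177.46, 177.46]. Speed limits (degrees/s): [159.86, 159.86, 180, 180, 180, 180].

### API

Orientations are given as [roll, pitch, yaw] about the fixed x, y, z axes, in that order (R = Rz(yaw) Ry(pitch) Rx(roll)).
In Python, from workcell import env gives the robot as it stands. The module is installed in compiled form; this text tells all that it offers. Calls block until the motion is done:
- env.goto(position, orientation): joint-space move of the TCP to a pose.
- env.move_straight(position, rotation=None, rate=0.15, force_limit=None): straight line of the TCP; rotation=None keeps the orientation; rate is the mean speed in m/s. With force_limit (N) it stops when the force on the tool has changed by that much, and returns True; else False.
- env.set_joints(angles): joint-space move.
- env.gripper_to(opening, grasp_force=None): opening from 0.0 (shut) to 1.0 (fully open); grasp_force is the grip in N (None keeps the last); returns when the fingers have stopped.
- env.dwell(seconds).
- env.inverse_kinematics(position, orientation): joint angles nearest the present ones, or None.
- env.read_state(): the state.
- env.grab_frame(name): name is "scene" or "top" or "wrist"; returns a dict with "image" (480x640x3 uint8, blue, green, red), "fx", "fy", "cx", "cy" (pixels), "position" and "orientation" of the camera in the world. Camera axes: x right, y up, looking along -z (the intrinsics and any distortion apply to the point x, -y, -z); pixel columns grow to the right and rows downward; lengths in m; the calibration is good to about 2 mm. A picture is of the moment at which its call begins. There is no depth.
A pose or a line that the arm cannot do raises env.Unreachable and nothing moves.
- env.close_job(): hands the job in; it is judged then, once.
Trained networks look in a picture, given as the dict that the camera call returned (one of the last four; its "shot" number tells which), for a name from the list of things; names that differ only in an ending like _2 or _b are one class to them, and where a whole thing is asked for, a point or a joint stands for the part that bears it (a point fixed in the world has none). Each returns a list of dicts, best first, with "score" (0 to 1); they miss things now and then, are a little off and sometimes report something else, mostly with a low value. They report only what shows in the picture. A call takes as long as a camera call.
- env.search_frame(picture, thing): "xyz" ([x, y, z] in m, in world coordinates, good to about 4 mm: the middle of the surface that is visible of it).
- env.trace(picture, thing): "mask" (480x640 bool, what is visible of it).
The state is a dict: "clock": time; "joint_positions": joint angles; "qvel": joint speeds; "joint_torque": joint torques, N m; "position": TCP position; "tool_rot": TCP orientation; "force": force on the tool from outside, world axes, zero at the start; "wrist_torque": the same for the moment, N m; "opening": opening from 0.0 (shut) to 1.0 (fully open); "finger_force": force on a finger pad.
Only numpy, scipy, OpenCV 4.12 (cv2) and the standard library are available. Lean on these libraries where they do the work, as an engineer would, in place of code of your own. Each camera call takes 0.05 s, during which the arm holds its last target. There are 200 camera calls.

## Working session

There is one attempt and no reset: what is moved stays moved. The work goes in short steps, each a Python script; the robot and the scene stay as the last script left them, time stands still between calls to the robot, and variables do not carry over. Pictures are saved under pics/ and viewed, at most 10 in all, crops included, and the job is handed in when it is done.

```bash
mkdir -p pics
python3 - <<'E'
from workcell import env
import cv2,numpy as np
for n in ["scene","top"]:
    p=env.grab_frame(n); cv2.imwrite(f"pics/{n}0.png",p["image"])
    print(n,np.round(p["position"],3),np.round(p["orientation"],3),p["fx"],p["fy"],p["cx"],p["cy"],p.keys())
    for t in ["hood","sash_lip","sash","pointer","specimen_cup","thermometer","swab_pack","wash_bottle"]:
        try: r=env.search_frame(p,t)
        except Exception as e: print(t,e); continue
        print(t,[(np.round(d["xyz"],3).tolist(),round(d["score"],2)) for d in r[:2]])
print(env.read_state())
E
```

```text
scene [-0.134  0.644  0.67 ] [  62.988   -0.675 -134.153] 560.4045622664677 560.4045622664677 312.01421959776116 239.82295042743212 dict_keys(['image', 'fx', 'fy', 'cx', 'cy', 'position', 'orientation', 'shot'])
hood [([0.641, 0.033, 0.367], 0.6)]
sash_lip [([0.623, -0.025, 0.225], 0.79)]
sash [([0.626, -0.029, 0.231], 0.74)]
pointer [([0.629, 0.173, 0.195], 0.79)]
specimen_cup []
thermometer [([0.44, -0.242, 0.011], 0.75)]
swab_pack [([0.483, -0.083, 0.006], 0.9)]
wash_bottle [([0.627, -0.372, 0.089], 0.69)]
top [ 0.507 -0.041  1.614] [  2.68   -1.172 -91.443] 623.8423826589694 623.8423826589694 320.9639280186978 234.00528041534858 dict_keys(['image', 'fx', 'fy', 'cx', 'cy', 'position', 'orientation', 'shot'])
hood [([0.723, -0.058, 0.584], 0.73)]
sash_lip [([0.618, -0.041, 0.118], 0.87), ([0.622, -0.385, 0.127], 0.39)]
sash [([0.617, -0.044, 0.115], 0.67)]
pointer []
specimen_cup [([0.504, 0.036, 0.074], 0.58)]
thermometer [([0.445, -0.246, 0.013], 0.6)]
swab_pack [([0.49, -0.092, 0.006], 0.79)]
wash_bottle [([0.623, -0.384, 0.129], 0.83)]
{'clock': 0.9, 'joint_positions': array([-5.01546978e+01,  2.20426076e+01,  4.54957508e-01, -2.36377529e-04,
       -6.84102772e+01, -1.48165779e+01]), 'qvel': array([ 0.06654043, -0.06624058, -0.03942601, -0.01715551,  0.11893248,
       -0.11112463]), 'joint_torque': array([ 3.38588643e-04, -3.90455031e+01,  1.87623203e+01,  4.22432944e+00,
        1.54697226e-02, -2.27041477e-05]), 'position': array([ 0.2644497 , -0.56629884,  0.22255564]), 'tool_rot': array([-1.79998052e+02,  7.42541160e-04, -1.54971363e+02]), 'force': array([0.25676854, 0.7356787 , 0.40723119]), 'wrist_torque': array([0.05684935, 0.03705875, 0.07921164]), 'finger_force': 0.0, 'opening': 1.0000875394995454}
```

View pics/scene0.png

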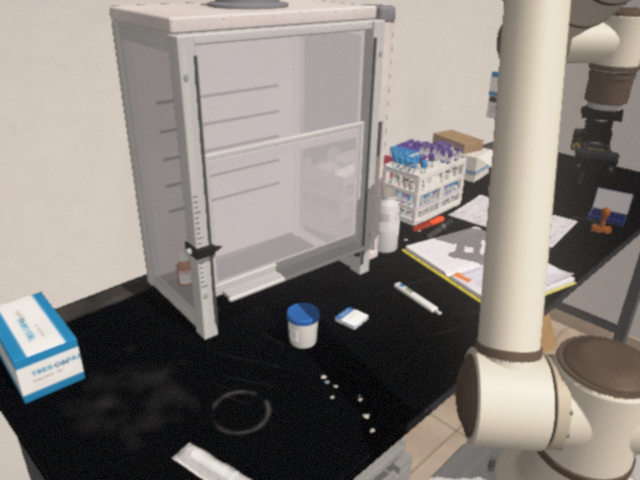

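View pics/top0.png

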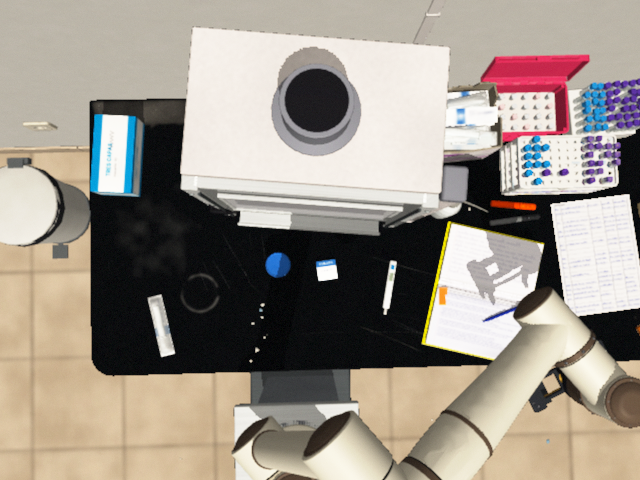

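The scene view shows the pointer tip near (221,248), the lip front edge from (230,298) to (375,248) and the cup at (303,325). The top view shows the lip at (240,226)–(379,234), the cup lid at (278,265), the swab at (327,270) and the thermometer at (389,288).

```bash
cat > h.py <<'E'
import numpy as np,cv2
from scipy.spatial.transform import Rotation as R
def ray(p,u,v):
    d=np.array([(u-p["cx"])/p["fx"],-(v-p["cy"])/p["fy"],-1.])
    return np.array(p["position"]),R.from_euler("xyz",p["orientation"],degrees=True).apply(d)
def at_z(p,u,v,z):
    o,d=ray(p,u,v); return o+d*(z-o[2])/d[2]
def proj(p,X):
    c=R.from_euler("xyz",p["orientation"],degrees=True).inv().apply(np.atleast_2d(X)-p["position"])
    return np.c_[p["cx"]-p["fx"]*c[:,0]/c[:,2],p["cy"]+p["fy"]*c[:,1]/c[:,2]]
E
python3 - <<'E'
from workcell import env
from h import *
s=env.grab_frame("scene");t=env.grab_frame("top")
for n,p in(("s",s),("t",t)):
    for th in["sash_lip","pointer","specimen_cup","swab_pack","hood"]:
        r=env.trace(p,th)
        if r:
            m=r[0]["mask"];ys,xs=np.nonzero(m);print(n,th,round(r[0]["score"],2),xs.min(),xs.max(),ys.min(),ys.max(),m.sum())
            if th=="sash_lip":
                c=np.arange(xs.min(),xs.max()+1);low=np.array([ys[xs==k].max() if (xs==k).any() else -1 for k in c]);print(list(zip(c[::8],low[::8])))
            if th=="pointer" and n=="s": print("rightmost",xs.max(),ys[xs==xs.max()])
            if th=="specimen_cup" and n=="t":print("centre",cv2.minEnclosingCircle(np.c_[xs,ys].astype(np.float32)),xs.mean(),ys.mean(),at_z(p,xs.mean(),ys.mean(),.069))
a=cv2.resize(s["image"][225:315,170:390],None,fx=3.6,fy=3.3,interpolation=cv2.INTER_CUBIC)
b=cv2.resize(t["image"][170:250,180:460],None,fx=2.83,fy=3.6,interpolation=cv2.INTER_CUBIC)
w=min(a.shape[1],b.shape[1]);o=np.vstack([a[:,:w],b[:,:w]]);print(o.shape,a.shape);cv2.imwrite("pics/crop.png",o)
E
```

```text
s sash_lip 0.85 206 365 121 299 21095
[(np.int64(206), np.int64(162)), (np.int64(214), np.int64(268)), (np.int64(222), np.int64(293)), (np.int64(230), np.int64(299)), (np.int64(238), np.int64(298)), (np.int64(246), np.int64(295)), (np.int64(254), np.int64(291)), (np.int64(262), np.int64(288)), (np.int64(270), np.int64(285)), (np.int64(278), np.int64(281)), (np.int64(286), np.int64(278)), (np.int64(294), np.int64(275)), (np.int64(302), np.int64(272)), (np.int64(310), np.int64(269)), (np.int64(318), np.int64(266)), (np.int64(326), np.int64(263)), (np.int64(334), np.int64(261)), (np.int64(342), np.int64(258)), (np.int64(350), np.int64(254)), (np.int64(358), np.int64(251))]
s pointer 0.82 185 221 242 259 412
rightmost 221 [245 246 247]
s specimen_cup 0.73 287 319 303 347 1216
s swab_pack 0.6 335 367 307 328 441
s hood 0.87 110 395 0 338 73358
t sash_lip 0.68 216 401 192 236 5042
[(np.int64(216), np.int64(197)), (np.int64(224), np.int64(203)), (np.int64(232), np.int64(209)), (np.int64(240), np.int64(225)), (np.int64(248), np.int64(227)), (np.int64(256), np.int64(227)), (np.int64(264), np.int64(227)), (np.int64(272), np.int64(228)), (np.int64(280), np.int64(229)), (np.int64(288), np.int64(230)), (np.int64(296), np.int64(230)), (np.int64(304), np.int64(231)), (np.int64(312), np.int64(231)), (np.int64(320), np.int64(231)), (np.int64(328), np.int64(233)), (np.int64(336), np.int64(233)), (np.int64(344), np.int64(233)), (np.int64(352), np.int64(233)), (np.int64(360), np.int64(234)), (np.int64(368), np.int64(236)), (np.int64(376), np.int64(236)), (np.int64(384), np.int64(221)), (np.int64(392), np.int64(216)), (np.int64(400), np.int64(211))]
t specimen_cup 0.81 265 289 253 277 505
centre ((277.2040710449219, 265.10205078125), 12.81157112121582) 277.1188118811881 264.9960396039604 [0.50493194 0.03608324 0.069     ]
t swab_pack 0.61 316 336 261 281 382
t hood 0.74 179 467 27 236 49850
(585, 792, 3) (297, 792, 3)
```

View pics/crop.png

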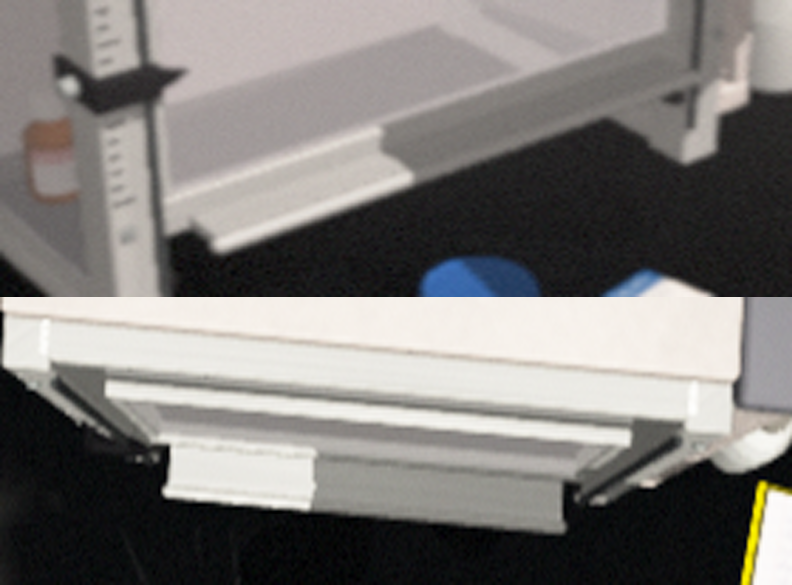

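The crop gives the pointer tip at about (221.9,246.8) in the scene view. The lip's front-left corner is at (230.6,300) in scene and (238.3,225) in top, and its right end is at (379.6,235.3) in top.

Run:
```python
from workcell import env
from h import *
from scipy.optimize import least_squares
s=env.grab_frame("scene");t=env.grab_frame("top")
def W(q,P): return R.from_euler("z",q[2]).apply(P)+[q[0],q[1],0]
obs=[(t,(238.3,225),(-43,170,0,)),(t,(379.6,235.3),(-43,-170,0)),(s,(230.2,299.8),(-43,170,-2))]
def f(q):
    e=[]
    for p,uv,P in obs:
        e+=list(proj(p,W(q,np.array(P)/1e3+[0,0,q[3]]))[0]-uv)
    e+=list(proj(s,W(q,np.array([-.02,.172,q[4]])))[0]-(221.9,246.8))
    return e
r=least_squares(f,[.65,-.03,0,.08,.22]);q=r.x;print("x y yaw zlip zptr",np.round(q,4),np.degrees(q[2]));print(np.round(r.fun,2))
np.save("q.npy",q)
inv=lambda X:R.from_euler("z",-q[2]).apply(np.array(X)-[q[0],q[1],0])
C=at_z(t,277.4,265.1,.069);print("cup hood",inv(C))
for u,v,z in((326,270.5,.009),(389,288,.011)):print(at_z(t,u,v,z),inv(at_z(t,u,v,z)))
# scene check of cup: base bottom and lid
print(proj(s,[[C[0],C[1],0],[C[0],C[1],.069]]))
yaw=np.degrees(q[2])
def pose(P): return W(q,np.array(P)/1e3)
for rpy in [(180,-90+0,0)]:
    pass
for name,P in (("low",(-90,0,35)),("under",(-20,0,35)),("high",(-20,0,240))):
  for rr in [(0,90,yaw),(90,90,yaw),(180,90,yaw),(-90,90,yaw),(0,110,yaw),(0,120,yaw),(180,120,yaw),(0,135,yaw),(180,135,yaw)]:
    j=env.inverse_kinematics(pose(P),rr);print(name,rr[:2],None if j is None else np.round(j))
```

```text
x y yaw zlip zptr [ 0.6319 -0.0474 -0.1023  0.0887  0.19  ] -5.860169587393213
[ 0.64 -0.66 -2.13 -0.12  1.72 -0.35 -0.45  0.03]
cup hood [-0.13503258  0.06941642  0.069     ]
[ 0.48755207 -0.08600263  0.009     ] [-0.13965429 -0.05309374  0.009     ]
[ 0.43861821 -0.2465703   0.011     ] [-0.17193829 -0.21781849  0.011     ]
[[303.59095247 340.4842693 ]
 [303.77158347 310.92815445]]
low (0, 90) [ -35.   77.  -55. -144. -126.  113.]
low (90, 90) [ 34.  59. -29.  50. -92.  92.]
low (180, 90) [   6.   72.   33.  -18. -140.   76.]
low (-90, 90) [ -29.   58.    5.  -71. -104.   55.]
low (0, 110) [ -36.   54.  -61. -152.  -92.  102.]
low (0, 120) [ -33.   39.  -57. -154.  -66.   93.]
low (180, 120) [   5.   82.   37.  -34. -163.   63.]
low (0, 135) [ -26.   24.  -44. -145.  -25.   72.]
low (180, 135) None
under (0, 90) [ -30.   67.  -49. -153. -113.  101.]
under (90, 90) [ 30.  61. -20.  55. -95.  97.]
under (180, 90) [   4.   79.   53.  -23. -153.   69.]
under (-90, 90) [ -27.   60.   15.  -74. -105.   47.]
under (0, 110) [ -30.   47.  -51. -157.  -77.   93.]
under (0, 120) [ -28.   37.  -48. -157.  -55.   87.]
under (180, 120) None
under (0, 135) [ -21.   26.  -33. -140.  -17.   62.]
under (180, 135) None
high (0, 90) [ -31.   26.  -52. -155.  -79.   85.]
high (90, 90) [  29.   44.  -22.   58. -104.  110.]
high (180, 90) [   1.   64.   58.  -51. -171.   39.]
high (-90, 90) [ -28.   42.   14.  -79. -110.   30.]
high (0, 110) [ -26.    8.  -38. -142.  -31.   64.]
high (0, 120) None
high (180, 120) None
high (0, 135) None
high (180, 135) None
```

```bash
cat >> h.py <<'E'
q=np.load("q.npy"); yaw=float(np.degrees(q[2]))
def W(x,y,z): return R.from_euler("z",q[2]).apply(np.array([x,y,z])/1e3)+[q[0],q[1],0]
def inv(X): return R.from_euler("z",-q[2]).apply(np.array(X)-[q[0],q[1],0])
E
python3 - <<'E'
from workcell import env
from h import *
ik=env.inverse_kinematics
p0=env.read_state()["position"]
for n,P,pi in (("A",[.35,-.35,.38],110),("pre",W(-200,-80,250),110),("pre2",W(-200,-80,46),110),("und",W(-10,-80,46),110),("up",W(-10,-80,165),110),("up",W(-10,-80,200),110),("und",W(-10,-80,46),100),("up",W(-10,-80,180),100),("cpre",W(-230,69,22),120),("cin",W(36,69,22),120),("cin60",W(50,69,22),120)):
    j=ik(P,(0,pi,yaw));print(n,pi,np.round(P,3),None if j is None else np.round(j))
env.move_straight([p0[0],p0[1],.40]); env.gripper_to(0.0)
try:
    env.goto([.35,-.35,.38],(0,110,yaw))
except env.Unreachable as e: print(e)
st=env.read_state();print(st["position"],st["tool_rot"],st["joint_positions"].round(),st["clock"])
p=env.grab_frame("scene");cv2.imwrite("pics/s1.png",p["image"])
E
```

```text
A 110 [ 0.35 -0.35  0.38] [-71.  -6. -18. -74. -63.   4.]
pre 110 [ 0.425 -0.107  0.25 ] [ -42.  -12.  -44. -102.  -34.   29.]
pre2 110 [ 0.425 -0.107  0.046] None
und 110 [ 0.614 -0.126  0.046] [ -39.   43.  -44. -146.  -68.   88.]
up 110 [ 0.614 -0.126  0.165] [ -37.   21.  -39. -138.  -45.   69.]
up 110 [ 0.614 -0.126  0.2  ] [ -35.   15.  -36. -133.  -38.   60.]
und 100 [ 0.614 -0.126  0.046] [ -41.   53.  -46. -146.  -87.   95.]
up 100 [ 0.614 -0.126  0.18 ] [ -40.   27.  -44. -143.  -65.   78.]
cpre 120 [0.41  0.045 0.022] None
cin 120 [0.675 0.018 0.022] [ -16.   39.  -43. -169.  -53.   88.]
cin60 120 [0.689 0.016 0.022] [ -16.   40.  -41. -169.  -51.   88.]
[ 0.34996371 -0.3505477   0.38033607] [-179.74833097   69.95655397  174.40971746] [-71.  -6. -18. -73. -63.   3.] 5.6333
```

View pics/s1.png

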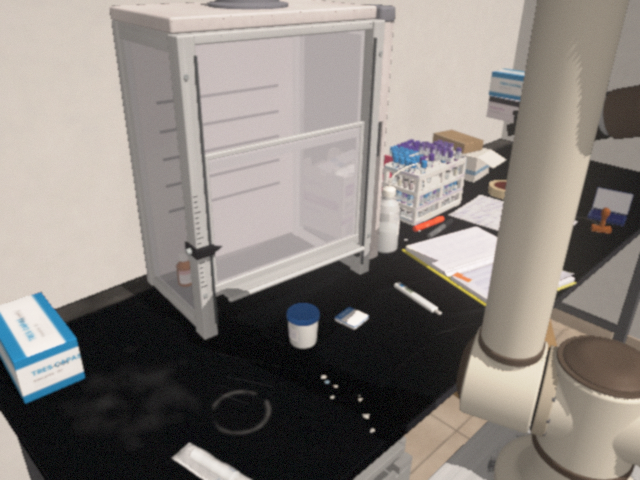

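The arm is clear of everything and the scene is unchanged: cup (303,325), pointer tip (222,247), lip corner (230,299). Next I'll scan reachability for the entry and the cup push.

Run:
```python
from workcell import env
from h import *
ik=env.inverse_kinematics
for z,y,pis in ((46,-80,(100,110,120)),(120,-80,(110,)),(22,69,(120,130,140,150,165,180)),(22,69,(-1,))):
  for pi in pis:
    if pi<0: continue
    for dy in ((0,) if y<0 else (0,-30,30)):
      ok=[(x) for x in range(-200,61,20) if ik(W(x,y,z),(0,pi,yaw+dy)) is not None]
      print(z,y,pi,dy,ok)
      if ok: print("   ",ik(W(ok[0],y,z),(0,pi,yaw+dy)).round(),ik(W(ok[-1],y,z),(0,pi,yaw+dy)).round())
```

```text
46 -80 100 0 [-160, -140, -120, -100, -80, -60, -40, -20, 0, 20, 40, 60]
    [ -57.   75.  -60. -126. -108.  125.] [ -35.   50.  -38. -150.  -78.   89.]
46 -80 110 0 [-140, -120, -100, -80, -60, -40, -20, 0, 20, 40, 60]
    [ -55.   55.  -60. -135.  -87.  108.] [ -34.   42.  -36. -149.  -59.   83.]
46 -80 120 0 [-160, -140, -120, -100, -80, -60, -40, -20, 0, 20, 40, 60]
    [ -54.   38.  -59. -135.  -65.   96.] [ -31.   35.  -30. -143.  -39.   73.]
120 -80 110 0 [-160, -140, -120, -100, -80, -60, -40, -20, 0, 20, 40, 60]
    [ -56.   30.  -59. -130.  -70.   90.] [ -33.   31.  -33. -145.  -48.   75.]
22 69 120 0 [-80, -60, -40, -20, 0, 20, 40, 60]
    [ -20.   42.  -60. -167.  -71.   93.] [ -16.   40.  -40. -169.  -50.   88.]
22 69 120 -30 []
22 69 120 30 [-200, -180, -160, -140, -120, -100, -80, -60, -40, -20, 0, 20, 40, 60]
    [ -40.   42.  -54. -119.  -63.   96.] [ -19.   38.  -18. -112.  -40.   53.]
22 69 130 0 [-120, -100, -80, -60, -40, -20, 0, 20, 40, 60]
    [ -21.   32.  -60. -166.  -52.   91.] [ -15.   35.  -34. -166.  -29.   83.]
22 69 130 -30 []
22 69 130 30 [-200, -180, 
[... 879 characters left out ...]
 [ 17.  19. -59.  74. -12. 144.] [  19.   35.  -20.   26.  -28. -167.]
22 69 165 30 [-180, -160, -140, -120, -100, -80, -60, -40, -20, 0, 20, 40, 60]
    [ 25.  18. -48.   2. -10. -93.] [ 13.  34. -11.  -6. -30. -75.]
22 69 180 0 [-200, -180, -160, -140, -120, -100, -80, -60, -40, -20, 0, 20, 40, 60]
    [  27.   20.  -39.    0.  -31. -122.] [  14.   39.   -1.    0.  -50. -110.]
22 69 180 -30 [-200, -180, -160, -140, -120, -100, -80, -60, -40, -20, 0, 20, 40, 60]
    [  27.   20.  -39.    0.  -31. -152.] [  14.   39.   -1.    0.  -50. -140.]
22 69 180 30 [-200, -180, -160, -140, -120, -100, -80, -60, -40, -20, 0, 20, 40, 60]
    [ 27.  20. -39.   0. -31. -92.] [ 14.  39.  -1.   0. -50. -80.]
```

Run:
```python
from workcell import env
from h import *
o=(0,110,yaw)
def st(n):
    s=env.read_state();print(n,(inv(s["position"])*1e3).round(1),s["force"].round(1),s["joint_positions"].round(),round(s["clock"],1))
try:
    env.move_straight(W(-120,-80,250),o,rate=.2); st("hi")
    print(env.move_straight(W(-110,-80,47),rate=.15,force_limit=8)); st("low")
    print(env.move_straight(W(-10,-80,47),rate=.08,force_limit=5)); st("under")
except env.Unreachable as e: print("unreach",e); st("?")
p=env.grab_frame("scene");cv2.imwrite("pics/s2.png",p["image"])
```

```text
hi [-120.   -80.1  250.3] [-0.2 -0.2 -0.5] [ -37.   -3.  -39. -113.  -32.   38.] 7.4
False
low [-109.8  -80.2   47.8] [-0.8 -0.7  0.5] [ -50.   49.  -56. -138.  -81.  101.] 8.9
False
under [-10.5 -80.   46.6] [ 0.3  0.1 -1. ] [ -39.   42.  -45. -146.  -67.   88.] 10.3
```

View pics/s2.png

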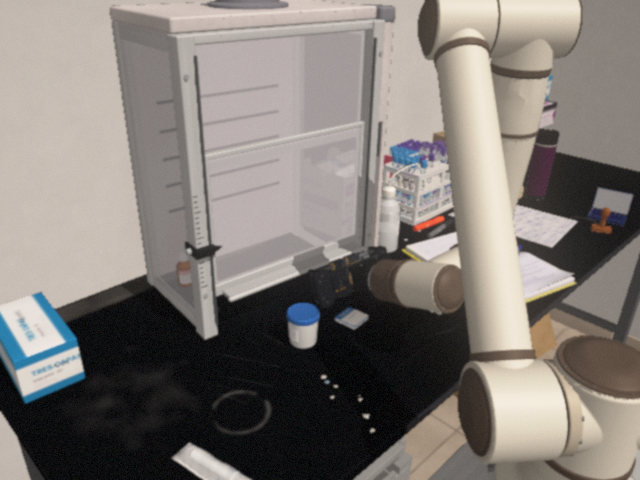

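The gripper is under the lip at about (330,280), clear of the cup (303,325) and the swab (352,317).

Run:
```python
from workcell import env
from h import *
def st(n):
    s=env.read_state();print(n,(inv(s["position"])*1e3).round(1),s["force"].round(1),round(s["clock"],1));return inv(s["position"])[2]*1e3
f0=env.read_state()["force"]
print(env.move_straight(W(-10,-80,80),rate=.03,force_limit=1.5)); z=st("contact")
print(env.move_straight(W(-10,-80,z+90),rate=.06,force_limit=15)); st("up")
p=env.grab_frame("scene");cv2.imwrite("pics/s3.png",cv2.resize(p["image"][170:320,170:390],None,fx=3.6,fy=3.6,interpolation=cv2.INTER_CUBIC))
for x in ("pointer","sash_lip"):
    r=env.trace(p,x)
    if r:
        m=r[0]["mask"];ys,xs=np.nonzero(m);print(x,xs.min(),xs.max(),ys.min(),ys.max(),ys[xs==xs.max()])
        if x=="sash_lip": print([(k,ys[xs==k].max()) for k in range(210,300,4) if (xs==k).any()])
```

```text
True
contact [-10.1 -80.   61.5] [ 0.1  0.  -0.2] 10.9
False
up [-10.  -79.7 151.2] [-2.1  0.6 -1.9] 12.6
pointer 186 221 242 259 [246 247]
sash_lip 202 366 76 259 [ 78  79  80  81  82  83  84  85  86  87  88  89  90  91  92  93  94  95
  96  97  98  99 100 101 102 103 104 105]
[(210, np.int64(215)), (214, np.int64(244)), (218, np.int64(251)), (222, np.int64(253)), (226, np.int64(257)), (230, np.int64(259)), (234, np.int64(257)), (238, np.int64(256)), (242, np.int64(255)), (246, np.int64(253)), (250, np.int64(252)), (254, np.int64(250)), (258, np.int64(249)), (262, np.int64(247)), (266, np.int64(246)), (270, np.int64(245)), (274, np.int64(243)), (278, np.int64(242)), (282, np.int64(241)), (286, np.int64(239)), (290, np.int64(238)), (294, np.int64(237)), (298, np.int64(235))]
```

View pics/s3.png

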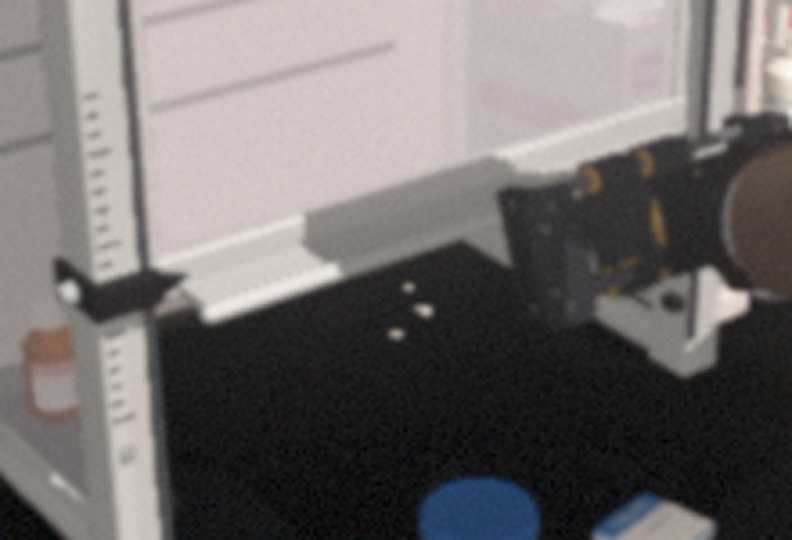

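The lip's front-left corner is now at about (228,259), and the pointer tip is at (222,247).

Run:
```python
from workcell import env
from h import *
s=env.grab_frame("scene")
for z in (170,174,178,182,186,190):
    print(z,proj(s,W(-41.5,170,z-3.5))[0].round(1),proj(s,W(-20,172,z))[0].round(1),"front start-ref")
print(proj(s,W(-41.5,170,88.7-3.5)))
print(inv(env.read_state()["position"])*1e3)
```

```text
170 [229.2 262.3] [222.1 256.4] front start-ref
174 [229.  260.4] [222.  254.5] front start-ref
178 [228.9 258.4] [221.9 252.6] front start-ref
182 [228.8 256.5] [221.7 250.7] front start-ref
186 [228.7 254.6] [221.6 248.7] front start-ref
190 [228.6 252.6] [221.5 246.8] front start-ref
[[231.54967115 299.76505865]]
[ -9.99770369 -79.75163114 151.2325601 ]
```

Run:
```python
from workcell import env
from h import *
env.move_straight(W(-10,-80,164.7),rate=.03,force_limit=15)
print(inv(env.read_state()["position"])*1e3)
env.move_straight(W(-10,-80,125),rate=.06)
env.move_straight(W(-130,-80,125),rate=.15); env.dwell(.3)
s=env.read_state();print(s["force"].round(1),s["clock"])
p=env.grab_frame("scene");cv2.imwrite("pics/s4.png",cv2.resize(p["image"][170:320,170:390],None,fx=3.6,fy=3.6,interpolation=cv2.INTER_CUBIC))
m=env.trace(p,"sash_lip")[0]["mask"];ys,xs=np.nonzero(m);print([(k,ys[xs==k].max()) for k in range(218,270,4)])
ik=env.inverse_kinematics
t=env.grab_frame("top");r=env.trace(t,"specimen_cup")
if r:
    ys,xs=np.nonzero(r[0]["mask"]);print(xs.mean(),ys.mean(),len(xs),inv(at_z(t,xs.mean(),ys.mean(),.069)))
for dy in(10,15,20,25,30):
  for pi in (120,125,130):
    print(dy,pi,[x for x in range(-220,61,20) if ik(W(x,69,22),(0,pi,yaw+dy)) is not None], [x for x in (-220,-200,-180) if ik(W(x,69,120),(0,pi,yaw+dy)) is not None])
```

```text
[ -9.48997212 -80.21627902 165.87594831]
[ 0.1 -0.2 -0.2] 15.475
[(218, np.int64(244)), (222, np.int64(245)), (226, np.int64(249)), (230, np.int64(250)), (234, np.int64(249)), (238, np.int64(249)), (242, np.int64(248)), (246, np.int64(247)), (250, np.int64(245)), (254, np.int64(243)), (258, np.int64(242)), (262, np.int64(240)), (266, np.int64(239))]
277.3028037383178 265.17943925233646 535 [-0.13524637  0.06963975  0.069     ]
10 120 [-120, -100, -80, -60, -40, -20, 0, 20, 40, 60] [-180]
10 125 [-140, -120, -100, -80, -60, -40, -20, 0, 20, 40, 60] [-220, -200, -180]
10 130 [-160, -140, -120, -100, -80, -60, -40, -20, 0, 20, 40, 60] [-220, -200, -180]
15 120 [-140, -120, -100, -80, -60, -40, -20, 0, 20, 40, 60] [-220, -200, -180]
15 125 [-160, -140, -120, -100, -80, -60, -40, -20, 0, 20, 40, 60] [-220, -200, -180]
15 130 [-180, -160, -140, -120, -100, -80, -60, -40, -20, 0, 20, 40, 60] [-220, -200, -180]
20 120 [-180, -160, -140, -120, -100, -80, -60, -40, -20, 0, 20, 40, 60] [-220, -200, -180]
20 125 [-180, -160, -140, -120, -100, -80, -60, -40, -20, 0, 20, 40, 60] [-220, -200, -180]
20 130 [-220, -200, -180, -160, -140, -120, -100, -80, -60, -40, -20, 0, 20, 40, 60] [-220, -200, -180]
25 120 [-200, -180, -160, -140, -120, -100, -80, -60, -40, -20, 0, 20, 40, 60] [-220, -200, -180]
25 125 [-220, -200, -180, -160, -140, -120, -100, -80, -60, -40, -20, 0, 20, 40, 60] [-220, -200, -180]
25 130 [-220, -200, -180, -160, -140, -120, -100, -80, -60, -40, -20, 0, 20, 40, 60] [-220, -200, -180]
30 120 [-220, -200, -180, -160, -140, -120, -100, -80, -60, -40, -20, 0, 20, 40, 60] [-220, -200, -180]
30 125 [-220, -200, -180, -160, -140, -120, -100, -80, -60, -40, -20, 0, 20, 40, 60] [-220, -200, -180]
30 130 [-220, -200, -180, -160, -140, -120, -100, -80, -60, -40, -20, 0, 20, 40, 60] [-220, -200, -180]
```

View pics/s4.png

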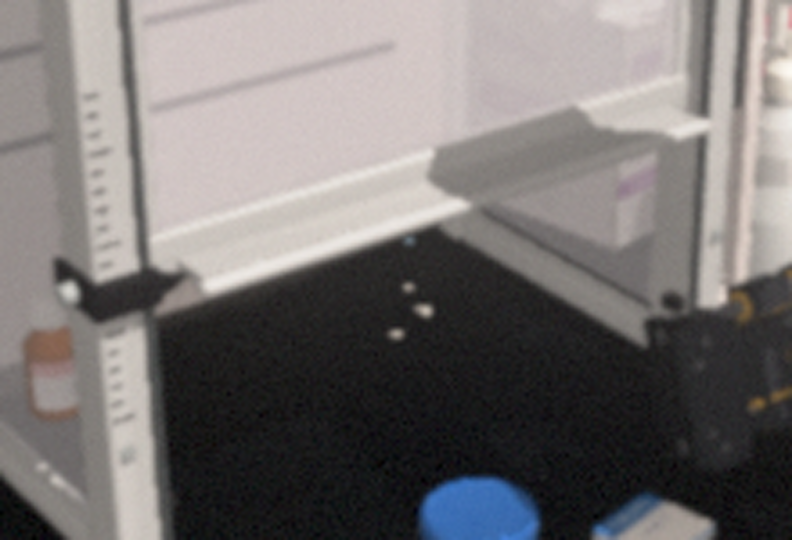

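The window stands with its lip corner at about (227.8,252.2) and the pointer tip at (222,247). That matches level, where I predicted row 252.6 for the corner. The cup hasn't moved. Next is the push, with the fingertips slightly open as a V.

Run:
```python
from workcell import env
from h import *
def st(n):
    s=env.read_state();print(n,(inv(s["position"])*1e3).round(1),s["force"].round(1),s["joint_positions"].round(),round(s["opening"],2),round(s["clock"],1))
def tip(cx,th,off=18): a=np.radians(th);return W(cx-off*np.cos(a),69.5-off*np.sin(a),20)
o1=(0,125,yaw+25)
try:
    s=tip(-184,25); 
    env.move_straight([*s[:2],.13],o1,rate=.15); st("above")
    env.gripper_to(.52)
    print(env.move_straight(s,rate=.1,force_limit=6)); st("down")
    print(env.move_straight(tip(-125,25),rate=.05,force_limit=5)); st("touch")
except env.Unreachable as e: print("unreach",e); st("?")
p=env.grab_frame("scene");t=env.grab_frame("top")
cv2.imwrite("pics/s5.png",np.hstack([cv2.resize(p["image"][220:400,200:460],(400,277)),cv2.resize(t["image"][180:340,200:430],(398,277))]))
```

```text
above [-200.6   61.7  129.7] [-0.2 -0.3 -0.5] [-20.   4. -44. -99. -32.  36.] 0.01 16.9
False
down [-200.    61.8   20.3] [-0.2 -0.1  0.4] [ -39.   37.  -56. -124.  -57.   93.] 0.52 19.1
False
touch [-141.7   61.9   19.8] [-0.4 -0.4  0.7] [ -31.   33.  -47. -123.  -49.   80.] 0.52 20.5
```

View pics/s5.png

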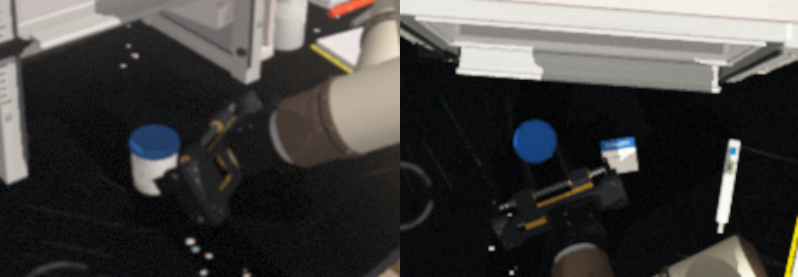

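The cup at crop (155,158) sits upright in the V of the fingertips. The swab and the thermometer haven't been touched, so I'll push on.

Run:
```python
from workcell import env
from h import *
def st(n):
    s=env.read_state();print(n,(inv(s["position"])*1e3).round(1),s["force"].round(1),s["joint_positions"].round(),round(s["clock"],1))
def tip(cx,th,off=18): a=np.radians(th);return W(cx-off*np.cos(a),69.5-off*np.sin(a),20)
try:
    print(env.move_straight(tip(-40,15),(0,122,yaw+15),rate=.05,force_limit=6)); st("a")
    p=env.grab_frame("scene");r=env.search_frame(p,"specimen_cup");print([inv(d["xyz"]).round(3) for d in r])
    print(env.move_straight(tip(75,10),(0,120,yaw+10),rate=.05,force_limit=6)); st("b")
except env.Unreachable as e: print("unreach",e); st("?")
p=env.grab_frame("scene");r=env.search_frame(p,"specimen_cup");print([inv(d["xyz"]).round(3) for d in r])
cv2.imwrite("pics/s6.png",cv2.resize(p["image"][160:360,130:400],(800,592)))
```

```text
False
a [-57.5  64.8  20. ] [-0.7  0.1  0.6] [ -26.   37.  -45. -141.  -51.   84.] 22.4
[array([-0.046,  0.084,  0.066])]
False
b [57.2 66.3 20. ] [ 0.5 -0.  -0. ] [ -20.   39.  -33. -150.  -44.   80.] 24.9
[array([0.072, 0.079, 0.068])]
```

View pics/s6.png

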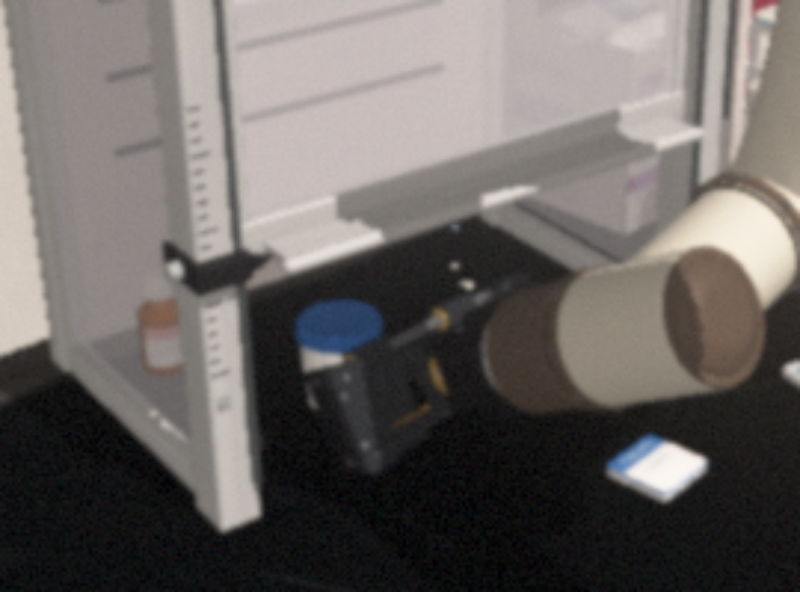

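The cup lid at crop (340,325) is upright behind the raised window, about 72 mm in. The lip is still level with the pointer. I'll back out along the same path.

Run:
```python
from workcell import env
from h import *
def tip(cx,th,off=18): a=np.radians(th);return W(cx-off*np.cos(a),69.5-off*np.sin(a),20)
env.move_straight(tip(40,10),rate=.05)
env.move_straight(tip(-40,15),(0,122,yaw+15),rate=.1)
env.move_straight(tip(-160,25),(0,125,yaw+25),rate=.12)
e=tip(-184,25);env.move_straight([*e[:2],.13],rate=.12)
env.dwell(.5)
s=env.read_state();print((inv(s["position"])*1e3).round(),s["force"].round(1),s["clock"])
p=env.grab_frame("scene")
for x in("specimen_cup","swab_pack","thermometer","wash_bottle"):
    print(x,[(inv(d["xyz"]).round(3),np.round(d["xyz"],3),round(d["score"],2)) for d in env.search_frame(p,x)[:1]])
cv2.imwrite("pics/s7.png",p["image"])
```

```text
[-200.   62.  130.] [ 0.8 -0.1 -0.4] 29.575
specimen_cup [(array([0.059, 0.079, 0.053]), array([0.699, 0.026, 0.054]), 0.58)]
swab_pack [(array([-0.128, -0.027,  0.005]), array([ 0.502, -0.061,  0.005]), 0.47)]
thermometer [(array([-0.188, -0.214,  0.013]), array([ 0.423, -0.241,  0.013]), 0.78)]
wash_bottle [(array([ 0.031, -0.323,  0.105]), array([ 0.629, -0.372,  0.105]), 0.6)]
```

View pics/s7.png

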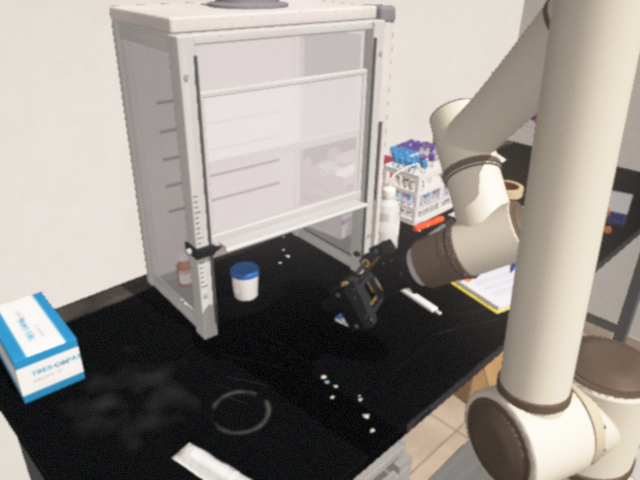

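The cup is upright inside the hood at (245,282), and the lip is level with the pointer. The swab shows partly behind the gripper, still in its place, and the arm is clear of everything.

```bash
python3 -c "
from workcell import env
print(env.close_job())"
```

```text
the job is handed in; nothing more can be done
None
```

The job is handed in, with no verdict returned: by camera the lip stands level with the pointer to within a few millimetres, the cup is upright about 70 mm behind the pane, the arm is clear, and the thermometer, swab packet and wash bottle looked unmoved (the swab was partly hidden by the gripper in the last picture).

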